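Load the wax jar into the shipping cradle

TASK

Push the swing-top glass jar of wax up the ramp and over the steel lip into the pocket of the plywood shipping cradle, sliding it along rather than lifting it and keeping it upright, until it stands flat against the pocket's back wall. Then press the two snap tabs beside the pocket's mouth fully down, one after the other, to lock the jar in. Leave the other things on the bench where they are.

Things in the scene. Friction and masses are not known exactly. Their poses are not given: they have to be found in the camera images.
- wax_jar: swing-top glass jar part-filled with pale wax, larger than the small empty one; about 0.27 kg. Round body 73 mm across, 88 mm high with lid. Origin on its underside, 5.5 mm from the body's centre line towards the wire bail; z up. The stiff bail juts out along its own -x to 46 mm from the origin at 82 mm height; a small wire hinge is opposite. Lid and bail stay shut.
- jar_base (a point): centre of the wax jar's round underside (on the body's centre line)
- cradle: plywood shipping cradle fixed to the bench, 240 mm long. Its +x is the direction in which the jar is pushed in, z up; origin at bench level, 10 mm before the middle of the jar's final place. Side and back walls are 52 mm high above the bench; side walls reach to x = -74 mm, and from there two flared guides widen the mouth to about 100 mm at x = -122 mm.
- ramp_foot (a point): middle of the ramp's foot, at bench level, cradle x = -180 mm. The ramp is 116 mm wide and rises evenly to 24 mm at x = -60 mm.
- lip (a point): middle of the flat top of the steel lip, 24 mm above the bench, from cradle x = -63 to -45 mm; behind it the pocket floor lies 8 mm lower
- pocket (a point): the jar's final place on the pocket floor: 16 mm above the bench, at cradle x = +10 mm, y = 0, axes as the cradle's. The pocket is open above and 86 mm wide; its floor runs from the lip, 55 mm before this point, to the back wall's face 37 mm behind it. Fully home, the jar's centre line is within a millimetre of this point in x. The jar tips down off the lip as it goes in.
- tab_left (a joint): travel of the grey plastic snap tab on the cradle's +y side, in m: 0 up (open), 0.030 fully down (locked). It slides down, slanting inwards at 20 degrees from vertical; press straight down on its top with about 5 to 10 N. No spring: it stays where it is left. Down, it juts 10 mm into the mouth behind the jar, and would bar the jar's way in.
- tab_left_top (a point): centre of the flat top (20 x 30 mm, the 30 across the cradle) of the tab on the cradle's +y side; when up it is 92 mm above the bench at cradle x = -46 mm, y = +58.5 mm; fully down it is 64 mm above the bench and 10 mm further in
- tab_right (a joint): the same for the tab on the cradle's -y side (mirror image)
- tab_right_top (a point): centre of the flat top of the tab on the cradle's -y side; up, it lies at cradle x = -46 mm, y = -58.5 mm
- sample_jar: smaller empty swing-top glass jar, 87 x 66 x 85 mm, a bystander; origin at the centre of its underside
- label_roll: roll of white stickers lying flat, 66 mm across, 30 mm high, a bystander; origin at the centre of its underside
- amber_jar_09: dark amber glass jar with black screw lid, 68 mm across, 78 mm high, a bystander; origin at the centre of its underside
- amber_jar_16: dark amber glass jar with black screw lid, 68 mm across, 78 mm high, a bystander; origin at the centre of its underside
- amber_jar_02: dark amber glass jar with black screw lid, 68 mm across, 78 mm high, a bystander; origin at the centre of its underside
- amber_jar_04: dark amber glass jar with black screw lid, 68 mm across, 78 mm high, a bystander; origin at the centre of its underside

How it is judged:
By the outcome, as a careful person would: the job done as asked, in the order asked, and still so for the second after the job is handed in, with the robot touching nothing.
It also fails if it takes over 67 s, if anything falls off the work surface, if the arm or the gripper's body presses on something with over 40 N, if the wrist force passes 120 N, or if a joint passes its speed limit or range.

ROBOT

A 6-joint arm with a two-finger parallel gripper is mounted at the origin on the work surface; the furniture and walls round the work are solid. World frame = base frame: x ahead of the robot, y to its left, z up, the work surface at z = 0. Lengths are in m, angles in rad, forces in N, time in s.
With the tool pointing down it reaches from about 0.375 to 0.9 m from the base axis. Payload 3.1 kg.
Tool frame: the origin (TCP) lies where the fingers leave the gripper's body, on its centre line; the fingertips stand 70 mm ahead of it and the grasp point (between the pads) lies 51 mm ahead of it; z points along the fingers, y is the line along which they close (so a half turn about z gives the same grasp; the last joint's range is limited). The gripper opens to 87 mm and grips with 3 to 60 N. Pads are 19 mm wide; open, the fingers measure 117 mm over their backs; the gripper's body (75 mm by 190 mm) begins 51 mm behind the grasp point.
Start: joints at [1.105, 0.527, 1.433, -0, 1.181, -0.178], TCP at [0.177, 0.599, 0.292] pointing down, gripper open.
Joint ranges: [-3.08, 3.08], [-0.75, 2.2], [0.22, 2.44], [-1.43, 4.57], [0, 2.65], [-2.85, 2.85]. Speed limits (rad/s): [2.79, 2.79, 3.14, 3.14, 3.14, 3.14].

INTERFACE

Orientations are given as a unit quaternion [x, y, z, w].
In Python, from rig import robot gives the robot as it stands.
- The arm moves only by the tool send_rows, never from a script. Its argument "deltas" is text: rows parted by semicolons, each of 7 numbers parted by spaces: the shift along the tool's x, y, z in mm, then the turn, a rotation vector about the tool's x, y, z in degrees, then the opening, from 0 (shut) to 1 (fully open). A call has 1 to 10 rows; each row shifts and turns the commanded pose from where the row before left it, along the tool's axes as they then stand; what a row does not reach is not made up. A row lasts 1/8 s, in which the tool goes at most 62.5 mm and 10.7 degrees, less where a joint would pass 70% of its speed; a pose out of reach is approached as far as the arm can. A call is refused whole if a number of a shift passes 62.5 or a number of a turn 10.7, either way. A call with a gripper value outside its range is refused whole. The fingers move at their own pace and stop on an object; "newtons" is the grip in N (left out, the last holds). Time passes only in rows, so rows that do not move let the fingers close. It gives the time, the measured TCP pose, the force, the opening and the grip force at its end, in the units of the state.
- robot.get_obs(): the state, without advancing time (a new reading comes with each control period).
- robot.camera(name): name is "side" or "top" or "wrist"; returns a dict with "image" (480x640x3 uint8, red, green, blue), "depth" (480x640 float32, m along the optical axis (not along the pixel's ray), 0 where there is no reading), "fovy" (degrees; the focal length in pixels is half the picture's height over the tangent of half this angle, whatever the lens; pixels are square), "cx", "cy" (the principal point, pixels), "rvec" (rotation vector, rad) and "tvec" (3), from world to camera coordinates, as OpenCV has them. Camera axes: x right, y down, z forward; pixel columns grow to the right and rows downward; lengths in m; the calibration is good to about 2 mm. A picture is of the moment at which its call begins.
- robot.hand_in(): hands the job in; it is judged then, once.
Trained networks look in the newest picture that a camera, given by its name, has taken for a name from the list of things; names that differ only in an ending like _2 or _b are one class to them, and where a whole thing is asked for, a point or a joint stands for the part that bears it (a point fixed in the world has none). Each returns a list of dicts, best first, with "p" (0 to 1); they miss things now and then, are a little off and sometimes report something else, mostly with a low value. They report only what shows in the picture. A call takes as long as a camera call.
- robot.find_in(camera, thing): "box" ([left, top, right, bottom] in pixels, round what is visible of it).
- robot.cut_out(camera, thing): "region" (480x640 bool, what is visible of it) and "box" ([left, top, right, bottom] in pixels, round what is visible of it).
The state is a dict: "time": time; "q": joint angles; "joint_velocities": joint speeds; "joint_torque": joint torques, N m; "position": TCP position; "tool_rot": TCP orientation; "ft_force": force on the tool from outside, world axes, zero at the start; "moment": the same for the moment, N m; "grip_width": finger opening in m; "grip_force": force on a finger pad.
Only numpy, scipy, OpenCV 4.12 (cv2) and the standard library are available. Lean on these libraries where they do the work, as an engineer would, in place of code of your own. Each camera call takes 0.05 s, during which the arm holds its last target. There are 200 camera calls.

## Working session

There is one attempt and no reset: what is moved stays moved. The work goes in short steps, Python scripts to look and compute and a tool call to move; the robot and the scene stay as the last step left them, time stands still between calls to the robot, and variables do not carry over. Pictures are saved under pics/ and viewed, at most 10 in all, crops included, and the job is handed in when it is done.

Besides the shell and the picture viewer there is one more tool, called after "Request:" as a command line: name --argument value ..., lists and objects as JSON in quotes. send_rows: Moves the arm, as the interface text tells. Its arguments: {"type":"object","properties":{"deltas":{"type":"string"},"newtons":{"type":"number"}},"required":["deltas"]}

```bash
ls; mkdir -p pics; cat > h.py <<'E'
import numpy as np, cv2
from rig import robot
def K(c):
    f=240/np.tan(np.radians(c["fovy"])/2); return f
def cloud(c):
    f=K(c); d=c["depth"]; v,u=np.mgrid[0:480,0:640]
    P=np.stack([(u-c["cx"])/f*d,(v-c["cy"])/f*d,d],-1)
    R=cv2.Rodrigues(np.array(c["rvec"],float))[0]
    return (P-np.array(c["tvec"]).ravel())@R
def proj(c,p):
    R=cv2.Rodrigues(np.array(c["rvec"],float))[0]; q=R@np.array(p)+np.array(c["tvec"]).ravel()
    return q[:2]/q[2]*K(c)+[c["cx"],c["cy"]]
def save(c,n): cv2.imwrite("pics/"+n,cv2.cvtColor(c["image"],cv2.COLOR_RGB2BGR))
E
python3 - <<'E'
from h import *
for n in ["top","side"]:
    c=robot.camera(n); save(c,n+"1.png"); X=cloud(c); np.savez(n+".npz",X=X,img=c["image"],d=c["depth"])
    R=cv2.Rodrigues(np.array(c["rvec"],float))[0]; print(n,c["fovy"],c["cx"],c["cy"],"cam at",-R.T@np.array(c["tvec"]).ravel())
    for t in ["wax_jar","cradle","tab_left","tab_right","sample_jar","label_roll","amber_jar_09"]:
        for r in robot.cut_out(n,t)[:4]:
            m=r["region"]&(c["depth"]>0); p=X[m]
            if len(p): print(t,round(r["p"],2),r["box"],np.percentile(p,[2,50,98],axis=0).round(3).tolist())
print(robot.get_obs())
E
```

```text
pics
top 43.441167842126745 311.4604863423663 243.5948486329583 cam at [0.15035489 0.04936912 1.52328409]
wax_jar 0.95 [280.5, 190.7, 320.9, 226.0] [[0.421, -0.002, 0.0], [0.451, 0.035, 0.085], [0.49, 0.078, 0.093]]
cradle 0.95 [179.0, 193.1, 281.1, 260.6] [[0.345, 0.109, -0.0], [0.423, 0.23, 0.017], [0.488, 0.331, 0.091]]
cradle 0.51 [283.9, 190.5, 317.9, 226.9] [[0.421, -0.002, 0.002], [0.451, 0.035, 0.085], [0.493, 0.072, 0.093]]
tab_left 0.66 [218.0, 240.2, 232.0, 251.4] [[0.35, 0.218, 0.041], [0.362, 0.227, 0.092], [0.377, 0.237, 0.097]]
sample_jar 0.76 [393.7, 254.0, 426.6, 287.0] [[0.279, -0.257, 0.011], [0.31, -0.22, 0.083], [0.342, -0.19, 0.09]]
label_roll 0.81 [399.1, 189.6, 427.3, 215.3] [[0.447, -0.271, 0.007], [0.477, -0.241, 0.03], [0.508, -0.21, 0.037]]
label_roll 0.47 [215.0, 190.9, 224.0, 206.4] [[0.464, 0.23, 0.056], [0.477, 0.239, 0.089], [0.494, 0.249, 0.096]]
amber_jar_09 0.85 [446.2, 244.3, 477.5, 271.2] [[0.305, -0.386, 0.013], [0.333, -0.351, 0.076], [0.367, -0.325, 0.084]]
amber_jar_09 0.72 [132.2, 228.0, 165.3, 262.6] [[0.337, 0.393, 0.015], [0.364, 0.419, 0
[... 1632 characters left out ...]
time': 0.8, 'q': array([ 1.10452941e+00,  5.27444448e-01,  1.43272796e+00,  2.83066375e-05,
        1.18137261e+00, -1.78496672e-01]), 'joint_velocities': array([-0.0004226 , -0.0016324 ,  0.00250702,  0.00038946, -0.00051918,
        0.00171793]), 'joint_torque': array([ 6.76430827e-04, -4.39955771e+01, -1.76978409e+01,  6.33325498e-02,
        5.02860546e-02, -3.53353528e-05]), 'position': array([0.17733468, 0.59928366, 0.29227364]), 'tool_rot': array([ 1.43394479e-01,  9.89665612e-01,  2.67354080e-05, -4.87438363e-06]), 'ft_force': array([-1.32418746, -0.90035047, -0.85896555]), 'moment': array([-0.00596605, -0.01083736, -0.04938512]), 'grip_force': 0.0, 'grip_width': 0.08715507046997376}
```

```bash
python3 - <<'E'
import cv2,numpy as np
a=cv2.imread("pics/top1.png")[170:290,110:350]; cv2.imwrite("pics/top1c.png",cv2.resize(a,(800,400),interpolation=cv2.INTER_CUBIC))
X=np.load("top.npz")["X"]
# jar top layer, tab tops
def sel(x0,x1,y0,y1,z0,z1):
    p=X.reshape(-1,3); m=(p[:,0]>x0)&(p[:,0]<x1)&(p[:,1]>y0)&(p[:,1]<y1)&(p[:,2]>z0)&(p[:,2]<z1); return p[m]
for n,b in {"jar":(.4,.52,-.04,.1,.06,.1),"tabL":(.33,.39,.2,.26,.085,.1),"tabR":(.45,.51,.2,.26,.085,.1)}.items():
    p=sel(*b); print(n,len(p),p.min(0).round(4),p.max(0).round(4),p.mean(0).round(4),cv2.minAreaRect((p[:,:2]*1000).astype(np.float32)))
w=sel(.3,.55,.1,.4,.046,.056); print("walls",len(w),cv2.minAreaRect((w[:,:2]*1000).astype(np.float32)))
for h in (.02,.04,.06,.075): 
    p=sel(.4,.52,-.04,.1,h,h+.015); print(h,len(p),p.min(0).round(3),p.max(0).round(3)) if len(p) else 0
E
```

```text
jar 794 [ 0.4199 -0.0061  0.0601] [0.4959 0.0842 0.0982] [0.4546 0.0354 0.0831] ((456.5244140625, 39.398284912109375), (70.47899627685547, 90.95170593261719), 11.655399322509766)
tabL 105 [0.3488 0.2176 0.085 ] [0.3788 0.238  0.0985] [0.3633 0.2277 0.0919] ((363.85223388671875, 227.90042114257812), (29.75819969177246, 19.79095458984375), 4.093243598937988)
tabR 99 [0.4638 0.2291 0.0854] [0.4948 0.2496 0.0972] [0.4791 0.2396 0.0903] ((479.1482849121094, 239.7047119140625), (30.810497283935547, 19.972545623779297), 2.7688302993774414)
walls 728 ((421.26873779296875, 275.36944580078125), (247.99339294433594, 161.64247131347656), 89.9522705078125)
0.02 34 [ 0.42 -0.    0.02] [0.454 0.07  0.035]
0.04 30 [ 0.42  -0.005  0.041] [0.466 0.073 0.054]
0.06 126 [ 0.42  -0.004  0.06 ] [0.496 0.072 0.075]
0.075 564 [ 0.425 -0.006  0.075] [0.493 0.084 0.09 ]
```

View pics/top1c.png

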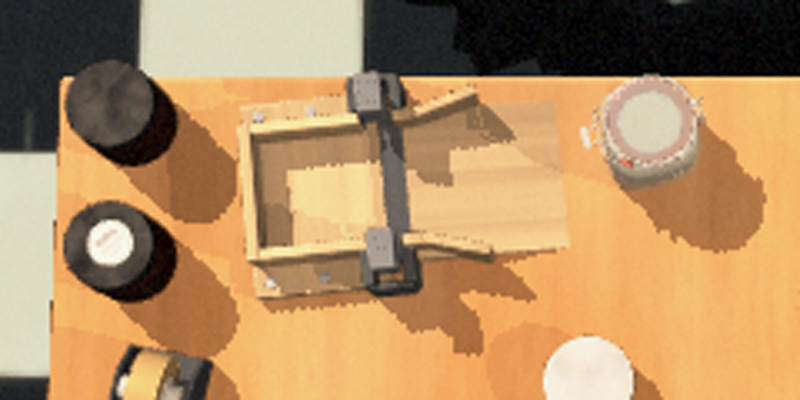

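View pics/side1.png

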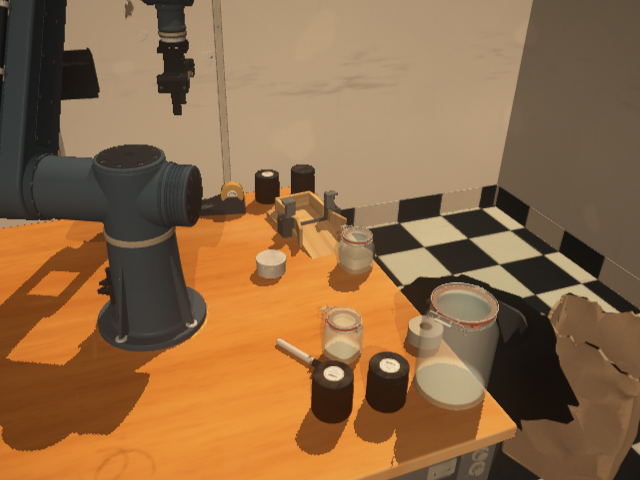

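The top crop shows the jar at (650,125), with its bail facing the cradle and the bench edge just beyond it. The cradle mouth, with both tabs up at (370,90) and (380,248), opens to the right towards the jar. The side view agrees with this, and there is a free path behind the jar.

Request:
send_rows --deltas "0 0 0 0 0 6.76 1;0 0 0 0 0 6.76 1;0 0 0 0 0 6.76 1;0 0 0 0 0 6.76 1;0 0 0 0 0 6.76 1;0 0 0 0 0 6.76 1;0 0 0 0 0 6.76 1;0 0 0 0 0 6.76 1;0 0 0 0 0 6.76 1;0 0 0 0 0 6.76 1"

```text
time: 2.05
position: [0.1774, 0.5993, 0.2923]
tool_rot: [0.671, 0.741, -0.0, 0.0]
ft_force: [-0.0, 0.5, 0.4]
grip_width: 0.0866
grip_force: 0.0
```

Request:
send_rows --deltas "-33 11 0 0 0 0 1;-33 11 0 0 0 0 1;-33 11 0 0 0 0 1;-33 11 0 0 0 0 1;-33 11 0 0 0 0 1;-33 11 0 0 0 0 1;-33 11 0 0 0 0 1;-33 11 0 0 0 0 1;-33 11 0 0 0 0 1;0 0 0 0 0 0 1"

```text
time: 3.3
position: [0.3071, 0.3127, 0.2925]
tool_rot: [0.671, 0.741, 0.0, 0.0]
ft_force: [-0.3, 0.1, 0.6]
grip_width: 0.0872
grip_force: 0.0
```

Request:
send_rows --deltas "-25 15 0 0 0 0 1;-25 15 0 0 0 0 1;-25 15 0 0 0 0 1;-25 15 0 0 0 0 1;-25 15 0 0 0 0 1;-25 15 0 0 0 0 1;-25 15 0 0 0 0 0.46;-25 0 0 0 0 0 0.46;0 0 0 0 0 0 0.46;0 0 0 0 0 0 0.46"

```text
time: 4.55
position: [0.4313, 0.1268, 0.2923]
tool_rot: [0.67, 0.743, 0.0, -0.0]
ft_force: [0.4, 0.2, -0.9]
grip_width: 0.0549
grip_force: 0.0
```

```bash
cat > f.py <<'E'
from h import *
O=np.array([.4168,.2796]); ax=np.array([-.1027,.9947]); ay=np.array([-.9947,-.1027])
def cr(p):
    p=np.asarray(p,float); d=p[...,:2]-O; return np.stack([d@ax,d@ay,p[...,2]],-1)
E
python3 - <<'E'
from f import *
print("tcp cradle",cr(robot.get_obs()["position"]).round(4),robot.get_obs()["grip_width"])
c=robot.camera("wrist"); save(c,"w1.png"); X=cr(cloud(c)); X[c["depth"]<=0]=9
p=X.reshape(-1,3)
def sel(lo,hi): return p[np.all((p>lo)&(p<hi),1)]
for n,lo,hi in [("jarbody",(-.32,-.08,.015),(-.19,.06,.07)),("jartop",(-.32,-.08,.08),(-.19,.06,.1)),("tabs+",(-.07,.03,.085),(-.02,.09,.1)),("tabs-",(-.07,-.09,.085),(-.02,-.03,.1)),("walls",(-.07,-.06,.048),(.08,.06,.055))]:
    q=sel(lo,hi)
    if len(q): print(n,len(q),np.percentile(q,[1,50,99],axis=0).round(4).tolist())
E
```

```text
tcp cradle [-0.1535  0.0013  0.2923] 0.05493967128485909
jarbody 2098 [[-0.2497, -0.0498, 0.0157], [-0.2161, -0.0123, 0.0535], [-0.2111, 0.0228, 0.069]]
jartop 3621 [[-0.2574, -0.0462, 0.0806], [-0.2369, -0.0128, 0.086], [-0.1993, 0.0176, 0.0881]]
tabs+ 1460 [[-0.0557, 0.0454, 0.0877], [-0.0459, 0.0598, 0.0912], [-0.0366, 0.0747, 0.0934]]
tabs- 1460 [[-0.0561, -0.0703, 0.0867], [-0.0462, -0.0553, 0.0898], [-0.0361, -0.0411, 0.0918]]
walls 2188 [[-0.0694, -0.059, 0.0482], [-0.0245, -0.0412, 0.0509], [0.0036, 0.0591, 0.0534]]
```

View pics/w1.png

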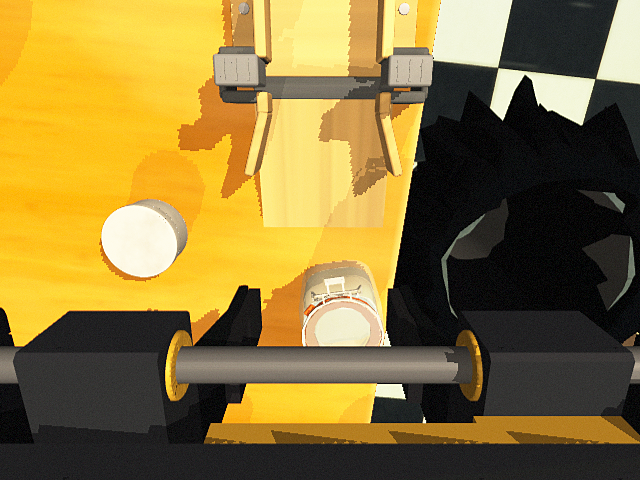

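The wrist view shows the cradle square to the tool, with its tabs at (240,68) and (408,68). The jar is at (343,320), slightly right of the centre line, and its bail points forward.

Request:
send_rows --deltas "-26 2 0 0 0 0 0.46;-26 2 0 0 0 0 0.46;-26 2 0 0 0 0 0.46;-26 2 0 0 0 0 0.46;-26 2 0 0 0 0 0.46;-26 2 0 0 0 0 0.46;-25 2 0 0 0 0 0.46;0 1 0 0 0 0 0.46;0 0 20 0 0 0 0.46;0 0 20 0 0 0 0.46"

```text
time: 5.85
position: [0.4649, -0.051, 0.252]
tool_rot: [0.669, 0.743, 0.0, 0.0]
ft_force: [-0.1, -0.0, -0.2]
grip_width: 0.0399
grip_force: 0.0
```

Request:
send_rows --deltas "0 0 25 0 0 0 0.46;0 0 25 0 0 0 0.46;0 0 25 0 0 0 0.46;0 0 25 0 0 0 0.46;0 0 20 0 0 0 0.46;0 0 15 0 0 0 0.46;0 0 12 0 0 0 0.46;0 0 5 0 0 0 0.46;0 0 0 0 0 0 0.46;0 0 0 0 0 0 0.46"

```text
time: 7.1
position: [0.4653, -0.0526, 0.1007]
tool_rot: [0.67, 0.743, 0.0, 0.0]
ft_force: [0.0, -0.1, 0.1]
grip_width: 0.0401
grip_force: 0.0
```

```bash
python3 - <<'E'
from f import *
o=robot.get_obs();print("tcp cradle",cr(o["position"]).round(4),o["grip_width"],o["tool_rot"])
c=robot.camera("top"); X=cr(cloud(c)); r=robot.cut_out("top","wax_jar")[0]; q=X[r["region"]&(X[...,2]>.08)]; print(r["p"],np.percentile(q,[1,50,99],axis=0).round(4).tolist())
E
```

```text
tcp cradle [-0.3354 -0.0141  0.1007] 0.0400634862450154 [6.69692104e-01 7.42638718e-01 1.79922791e-04 4.33138725e-04]
0.68 [[-0.275, -0.0488, 0.0806], [-0.2465, -0.0086, 0.0873], [-0.2083, 0.124, 0.7196]]
```

Request:
send_rows --deltas "10 0 0 0 0 0 0.46;10 0 0 0 0 0 0.46;10 0 0 0 0 0 0.46;10 0 0 0 0 0 0.46;5 0 0 0 0 0 0.46;6 -0.5 0 0 0 0 0.46;7 -1.2 0 0 0 0 0.46;7 -1.2 0 0 0 0 0.46;7 -1.2 0 0 0 0 0.46;7 -1.2 0 0 0 0 0.46"

```text
time: 8.45
position: [0.4515, 0.0259, 0.1003]
tool_rot: [0.67, 0.743, 0.0, 0.0]
ft_force: [0.4, -2.1, -0.5]
grip_width: 0.0401
grip_force: 0.8
```

```bash
cat > j.py <<'E'
from f import *
import sys
o=robot.get_obs();print("tcp cradle",cr(o["position"]).round(4),o["ft_force"].round(1))
for n in ("wrist","top","side"):
    c=robot.camera(n); X=cr(cloud(c)); L=robot.cut_out(n,"wax_jar")
    if len(sys.argv)>1: save(c,n+sys.argv[1]+".png")
    for r in L[:1]:
        q=X[r["region"]&(c["depth"]>0)]; q=q[(q[:,2]<.13)&(abs(q[:,1])<.07)&(q[:,2]>.005)]
        if len(q): print(n,round(r["p"],2),r["box"],np.percentile(q,[1,50,99],axis=0).round(4).tolist())
E
python3 j.py 2
```

```text
tcp cradle [-0.2559 -0.0085  0.1003] [ 0.4 -2.1 -0.5]
wrist 0.72 [209.8, 52.2, 456.4, 345.6] [[-0.2392, -0.0421, 0.0597], [-0.2042, -0.0097, 0.0861], [-0.1634, 0.0217, 0.088]]
top 0.51 [267.7, 210.1, 293.5, 229.4] [[-0.213, -0.0171, 0.0062], [-0.1867, 0.0165, 0.0637], [-0.1607, 0.0252, 0.0895]]
side 0.83 [331.5, 224.4, 364.2, 265.5] [[-0.2891, -0.0385, 0.0064], [-0.2437, -0.0015, 0.0376], [-0.199, 0.0262, 0.1067]]
```

Request:
send_rows --deltas "7 -1.2 0 0 0 0 0.46;7 -1.2 -0.5 0 0 0 0.46;7 -1.2 -1 0 0 0 0.46;7 -1.2 -1 0 0 0 0.46;7 -1.2 -1 0 0 0 0.46;7 -1.2 -1 0 0 0 0.46;7 -1.2 -1.2 0 0 0 0.46;7 -1.2 -1.2 0 0 0 0.46;7 -0.6 -1.2 0 0 0 0.46;7 0 -1.2 0 0 0 0.46"

```text
time: 10.0
position: [0.4339, 0.0945, 0.1096]
tool_rot: [0.67, 0.743, -0.0, -0.0]
ft_force: [0.1, -2.1, 0.7]
grip_width: 0.0404
grip_force: 1.2
```

```bash
python3 j.py 3
```

```text
tcp cradle [-0.1859  0.002   0.1096] [ 0.1 -2.1  0.7]
wrist 0.57 [204.6, 63.1, 452.2, 343.5] [[-0.1687, -0.0309, 0.0506], [-0.1339, 0.0014, 0.0979], [-0.0961, 0.0329, 0.1009]]
side 0.82 [309.6, 207.1, 345.6, 248.5] [[-0.1893, -0.0298, 0.0121], [-0.172, 0.0078, 0.0482], [-0.1251, 0.0363, 0.0999]]
```

View pics/wrist3.png

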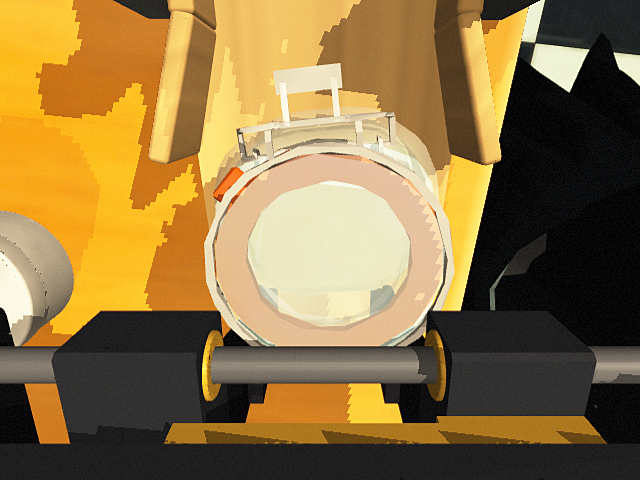

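The wrist view shows the jar upright and centred in the two fingers, at (330,250). It is on the ramp and about to pass between the guides.

Request:
send_rows --deltas "8 0 -1.6 0 0 0 0.46;8 0 -1.6 0 0 0 0.46;8 0 -1.6 0 0 0 0.46;8 0 -1.6 0 0 0 0.46;8 0 -1.6 0 0 0 0.46;8 0 -1.6 0 0 0 0.46;8 0 -1.6 0 0 0 0.46;8 0 -1.6 0 0 0 0.46;8 0 -1 0 0 0 0.46;6 0 0 0 0 0 0.46"

```text
time: 11.55
position: [0.426, 0.1723, 0.1234]
tool_rot: [0.669, 0.743, -0.0, -0.0]
ft_force: [0.3, -2.1, 2.8]
grip_width: 0.0403
grip_force: 1.5
```

```bash
python3 j.py 4
```

```text
tcp cradle [-0.1077  0.0019  0.1234] [ 0.3 -2.1  2.8]
wrist 0.55 [210.5, 53.5, 459.8, 346.1] [[-0.0906, -0.0319, 0.0831], [-0.0559, 0.0006, 0.11], [-0.0154, 0.032, 0.112]]
side 0.84 [296.8, 190.1, 330.0, 230.5] [[-0.1062, -0.0267, 0.0283], [-0.0962, 0.0082, 0.0602], [-0.0542, 0.0356, 0.1122]]
```

Request:
send_rows --deltas "6 0 -1 0 0 0 0.46;6 0 -1 0 0 0 0.46;6 0 0 0 0 0 0.46;6 0 0 0 0 0 0.46;6 0 0 0 0 0 0.46;6 0 0 0 0 0 0.46;6 0 0 0 0 0 0.46;6 0 0 0 0 0 0.46;5 0 0 0 0 0 0.46;0 0 0 0 0 0 0.46"

```text
time: 13.1
position: [0.4207, 0.2248, 0.1253]
tool_rot: [0.669, 0.743, 0.0, -0.0]
ft_force: [-0.5, -0.5, -0.3]
grip_width: 0.0402
grip_force: 0.4
```

```bash
python3 j.py 5
```

```text
tcp cradle [-0.0549  0.0018  0.1253] [-0.5 -0.5 -0.3]
wrist 0.73 [110.2, 257.9, 224.8, 310.0] [[-0.0505, 0.0449, 0.0372], [-0.0372, 0.0552, 0.0731], [-0.0357, 0.0696, 0.0917]]
side 0.91 [287.0, 178.0, 322.1, 215.7] [[-0.0564, -0.0266, 0.0374], [-0.0418, 0.0, 0.0687], [-0.0032, 0.0355, 0.1159]]
```

View pics/wrist5.png

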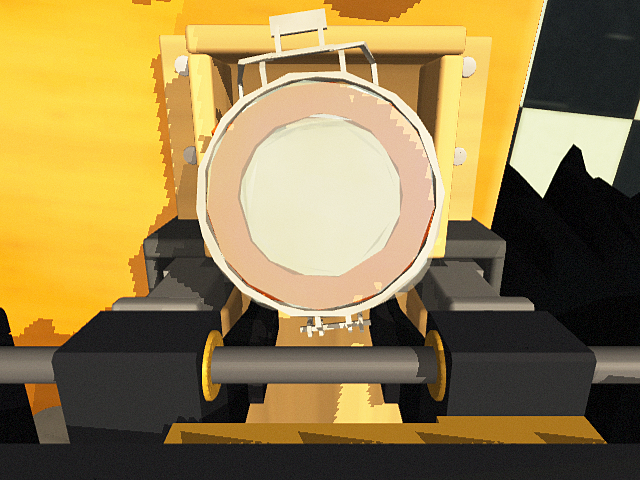

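The wrist view shows the jar at (320,195), centred between the tabs and tilting forward off the lip into the pocket.

Request:
send_rows --deltas "4 0 0 0 0 0 0.46;4 0 0 0 0 0 0.46;4 0 0 0 0 0 0.46;4 0 0 0 0 0 0.46;3 0 0 0 0 0 0.46;0 0 0 0 0 0 0.46"

```text
time: 14.15
position: [0.4187, 0.2436, 0.1253]
tool_rot: [0.67, 0.743, 0.0, -0.0]
ft_force: [-0.1, -1.3, -0.4]
grip_width: 0.0402
grip_force: 0.4
```

Request:
send_rows --deltas "2 0 0 0 0 0 0.46;2 0 0 0 0 0 0.46;1 0 0 0 0 0 0.46;0 0 0 0 0 0 0.46"

```text
time: 14.65
position: [0.4181, 0.2463, 0.1253]
tool_rot: [0.669, 0.743, -0.002, 0.001]
ft_force: [1.7, -11.4, 1.1]
grip_width: 0.0399
grip_force: 5.4
```

```bash
python3 j.py 6
```

```text
tcp cradle [-0.0333  0.0021  0.1253] [  1.7 -11.4   1.1]
wrist 0.93 [200.2, 14.6, 447.7, 344.1] [[-0.0145, -0.0288, 0.0857], [0.0249, 0.003, 0.1062], [0.0696, 0.035, 0.1147]]
side 0.88 [286.7, 175.3, 318.9, 214.6] [[-0.0389, -0.0317, 0.0319], [-0.0215, 0.0006, 0.0754], [0.029, 0.0387, 0.1154]]
```

```bash
cat > t.py <<'E'
from f import *
c=robot.camera("wrist"); X=cr(cloud(c)); r=robot.cut_out("wrist","wax_jar")[0]
q=X[r["region"]&(c["depth"]>0)]; q=q[(q[:,2]>.09)&(q[:,2]<.125)]
for k in range(4):
    A=np.c_[q[:,:2],np.ones(len(q))]; s=np.linalg.lstsq(A,q[:,2],rcond=None)[0]; e=abs(q[:,2]-A@s); q=q[e<max(.003,np.median(e)*2)]
print(r["p"],"slopes deg",np.degrees(s[:2]).round(1),"z mid",np.median(q[:,2]),len(q))
(x,y),rad=cv2.minEnclosingCircle((q[:,:2]*1000).astype(np.float32)); print("lid circle",x,y,rad, q.min(0),q.max(0))
save(c,"w7.png"); 
E
python3 t.py
```

```text
0.84 slopes deg [-15.7  -2.7] z mid 0.10644392898917432 48663
lid circle 29.670455932617188 3.7490203380584717 42.93052673339844 [-0.01325016 -0.03099802  0.09031165] [0.07258386 0.03707102 0.11681526]
```

View pics/w7.png

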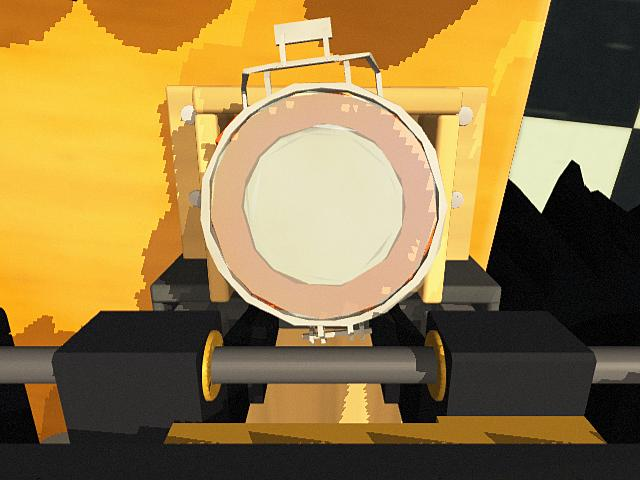

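The view shows the jar leaning forward, its lid tilted about 16° and overhanging the back wall. I'll back off to let it drop flat, then push lower.

Request:
send_rows --deltas "-2 0 0 0 0 0 0.46;-2 0 0 0 0 0 0.46;-3 0 0 0 0 0 0.46;-3 0 0 0 0 0 0.46;-5 0 0 0 0 0 0.46;0 0 0 0 0 0 0.46;0 0 0 0 0 0 0.46"

```text
time: 15.92
position: [0.4199, 0.2334, 0.1254]
tool_rot: [0.67, 0.743, 0.0, -0.0]
ft_force: [-0.3, 0.1, 0.0]
grip_width: 0.0402
grip_force: 0.0
```

```bash
python3 t.py; python3 j.py 7
```

```text
0.58 slopes deg [-0.7  0.2] z mid 0.10215883294299459 42100
lid circle 8.3211030960083 1.1099549531936646 44.45843505859375 [-0.03612624 -0.03463234  0.09856921] [0.05254571 0.03377013 0.10517379]
tcp cradle [-0.0463  0.0017  0.1254] [-0.2 -1.3  0.5]
wrist 0.95 [219.3, 37.7, 448.1, 342.2] [[-0.0313, -0.032, 0.0762], [0.0077, 0.0002, 0.102], [0.0504, 0.0318, 0.104]]
side 0.75 [286.1, 179.7, 317.5, 220.4] [[-0.0402, -0.0272, 0.0231], [-0.0319, -0.0003, 0.067], [0.0157, 0.0347, 0.1045]]
```

Request:
send_rows --deltas "0 0 4 0 0 0 0.46;0 0 4 0 0 0 0.46;0 0 4 0 0 0 0.46;0 0 3 0 0 0 0.46;2 0 0 0 0 0 0.46;2 0 0 0 0 0 0.46;2 0 0 0 0 0 0.46;2 0 0 0 0 0 0.46;2 0 0 0 0 0 0.46;0 0 0 0 0 0 0.46"

```text
time: 17.58
position: [0.4187, 0.2434, 0.1104]
tool_rot: [0.67, 0.743, -0.0, -0.0]
ft_force: [-0.6, -1.3, -0.4]
grip_width: 0.0401
grip_force: 0.2
```

Request:
send_rows --deltas "1 0 0 0 0 0 0.46;1 0 0 0 0 0 0.46;1 0 0 0 0 0 0.46;1 0 0 0 0 0 0.46;0 0 0 0 0 0 0.46"

```text
time: 18.2
position: [0.4184, 0.2465, 0.1104]
tool_rot: [0.669, 0.743, -0.001, 0.0]
ft_force: [0.2, -6.0, -0.0]
grip_width: 0.0401
grip_force: 2.9
```

```bash
python3 t.py; python3 j.py 8
```

```text
0.88 slopes deg [-1.2  0.2] z mid 0.10219503802330271 48382
lid circle 19.928150177001953 0.20578934252262115 42.04515838623047 [-0.01479524 -0.0344242   0.09818415] [0.06164036 0.03411997 0.10494154]
tcp cradle [-0.0331  0.0018  0.1104] [ 1.3 -6.5  1. ]
wrist 0.61 [202.9, 50.3, 462.3, 348.6] [[-0.0128, -0.0317, 0.0744], [0.0198, 0.0009, 0.1021], [0.0593, 0.0324, 0.104]]
side 0.67 [284.1, 179.8, 315.4, 220.5] [[-0.0579, -0.0293, 0.0176], [-0.0242, -0.0029, 0.064], [0.0203, 0.0359, 0.1074]]
```

Request:
send_rows --deltas "-2 0 0 0 0 0 0.46;-4 0 0 0 0 0 0.46;-7 0 0 0 0 0 0.46;0 0 -15 0 0 0 0.46;0 0 -25 0 0 0 0.46;0 0 -25 0 0 0 0;0 0 -20 0 0 0 0;0 -18 0 0 0 0 0;0 -18 0 0 0 0 0;0 -18 0 0 0 0 0"

```text
time: 19.85
position: [0.3656, 0.2288, 0.1964]
tool_rot: [0.67, 0.743, 0.001, 0.0]
ft_force: [0.7, 0.2, 0.0]
grip_width: 0.0025
grip_force: 0.0
```

```bash
python3 t.py; python3 - <<'E'
from f import *
o=robot.get_obs();print("tcp cradle",cr(o["position"]).round(4),o["ft_force"].round(1),o["grip_width"])
c=robot.camera("wrist"); X=cr(cloud(c)); p=X[c["depth"]>0]
for s in (1,-1):
    q=p[(abs(p[:,0]+.046)<.02)&(abs(p[:,1]*s-.058)<.025)&(abs(p[:,2]-.091)<.006)]
    if len(q): print(s,len(q),np.percentile(q,[2,50,98],axis=0).round(4).tolist())
E
```

```text
0.59 slopes deg [-0.6  0.2] z mid 0.10210592595770625 18401
lid circle 17.17525291442871 1.6421985626220703 44.38979721069336 [-0.02721377 -0.03460747  0.09863672] [0.06149893 0.034339   0.10503027]
tcp cradle [-0.0455  0.0581  0.196 ] [ 0.9 -0.4 -0. ] 0.000995299766646818
1 1901 [[-0.0533, 0.0459, 0.0865], [-0.043, 0.0604, 0.0911], [-0.0358, 0.0746, 0.0928]]
-1 2222 [[-0.0551, -0.0697, 0.0856], [-0.0447, -0.0547, 0.0897], [-0.0361, -0.041, 0.0912]]
```

Request:
send_rows --deltas "0 2 10 0 0 0 0;0 0 12 0 0 0 0;0 0 8 0 0 0 0;0 0 3 0 0 0 0;0 0 3 0 0 0 0;0 0 3 0 0 0 0;0 0 3 0 0 0 0;0 0 3 0 0 0 0;0 0 3 0 0 0 0;0 0 3 0 0 0 0"

```text
time: 21.25
position: [0.3683, 0.2291, 0.1443]
tool_rot: [0.67, 0.743, 0.0, 0.0]
ft_force: [2.1, 0.4, 3.0]
grip_width: 0.0007
grip_force: 1.7
```

Request:
send_rows --deltas "0 0 3 0 0 0 0;0 0 3 0 0 0 0;0 0 3 0 0 0 0;0 0 2 0 0 0 0;0 0 0 0 0 0 0"

```text
time: 21.88
position: [0.3679, 0.2289, 0.1338]
tool_rot: [0.67, 0.743, 0.0, 0.0]
ft_force: [2.1, 1.1, 9.3]
grip_width: 0.0004
grip_force: 4.9
```

Request:
send_rows --deltas "0 0 1 0 0 0 0;0 0 1 0 0 0 0;0 0 0 0 0 0 0"

```text
time: 22.25
position: [0.3678, 0.2289, 0.1336]
tool_rot: [0.67, 0.743, 0.001, 0.0]
ft_force: [-1.0, -0.6, 30.5]
grip_width: 0.0007
grip_force: 15.2
```

Request:
send_rows --deltas "0 0 -10 0 0 0 0;0 0 -25 0 0 0 0;0 0 -25 0 0 0 0;0 22 0 0 0 0 0;0 22 0 0 0 0 0;0 22 0 0 0 0 0;0 22 0 0 0 0 0;0 18 0 0 0 0 0;0 0 0 0 0 0 0;0 0 0 0 0 0 0"

```text
time: 23.5
position: [0.4714, 0.2395, 0.1905]
tool_rot: [0.67, 0.743, -0.002, -0.001]
ft_force: [-0.7, 1.0, 0.3]
grip_width: 0.0008
grip_force: 0.0
```

```bash
python3 - <<'E'
from f import *
o=robot.get_obs();print("tcp cradle",cr(o["position"]).round(4),o["ft_force"].round(1),o["grip_width"])
c=robot.camera("wrist"); save(c,"w9.png"); X=cr(cloud(c)); p=X[c["depth"]>0]
q=p[(abs(p[:,0]+.046)<.02)&(abs(p[:,1]-.05)<.025)&(abs(p[:,2]-.064)<.01)]
if len(q): print(len(q),np.percentile(q,[2,50,98],axis=0).round(4).tolist())
E
```

```text
tcp cradle [-0.0455 -0.0502  0.1905] [-0.7  1.   0.3] 0.00075338998060001
1943 [[-0.0549, 0.0348, 0.056], [-0.0444, 0.0481, 0.063], [-0.0359, 0.0635, 0.0647]]
```

Left tab top is now at 63–64 mm: fully down. Now the right one.

Request:
send_rows --deltas "0 0 12 0 0 0 0;0 0 12 0 0 0 0;0 0 3 0 0 0 0;0 0 3 0 0 0 0;0 0 3 0 0 0 0;0 0 3 0 0 0 0;0 0 3 0 0 0 0;0 0 3 0 0 0 0;0 0 3 0 0 0 0;0 0 3 0 0 0 0"

```text
time: 24.8
position: [0.4734, 0.2399, 0.1431]
tool_rot: [0.67, 0.743, -0.0, -0.0]
ft_force: [-1.1, -0.9, 2.9]
grip_width: 0.0002
grip_force: 1.7
```

Request:
send_rows --deltas "0 0 3 0 0 0 0;0 0 3 0 0 0 0;0 0 2 0 0 0 0;0 0 1 0 0 0 0;0 0 1 0 0 0 0;0 0 0 0 0 0 0"

```text
time: 25.55
position: [0.4735, 0.2398, 0.1339]
tool_rot: [0.67, 0.743, 0.0, 0.0]
ft_force: [-3.8, -0.5, 6.8]
grip_width: 0.0004
grip_force: 3.4
```

Request:
send_rows --deltas "0 0 1 0 0 0 0;0 0 1 0 0 0 0;0 0 0 0 0 0 0"

```text
time: 25.92
position: [0.4734, 0.2399, 0.1337]
tool_rot: [0.67, 0.743, 0.0, 0.0]
ft_force: [-5.1, -1.6, 20.5]
grip_width: 0.0007
grip_force: 10.3
```

Firm stop reached. Lift, back away and check.

Request:
send_rows --deltas "0 0 -10 0 0 0 0;0 0 -25 0 0 0 0;0 0 -25 0 0 0 0;0 0 -25 0 0 0 0;-10 -10 -25 0 0 0 0;-10 -10 -10 0 0 0 0;-10 -10 0 0 0 0 0;-10 -10 0 0 0 0 0;-5 -5 0 0 0 0 0;0 0 0 0 0 0 0"

```text
time: 27.18
position: [0.4329, 0.19, 0.2509]
tool_rot: [0.67, 0.742, -0.0, -0.0]
ft_force: [-0.4, -0.0, 0.5]
grip_width: 0.0005
grip_force: 0.0
```

```bash
python3 t.py; python3 - <<'E'
from f import *
c=robot.camera("wrist"); save(c,"w10.png"); X=cr(cloud(c)); p=X[c["depth"]>0]
for s in (1,-1):
    q=p[(abs(p[:,0]+.046)<.02)&(abs(p[:,1]*s-.05)<.025)&(abs(p[:,2]-.064)<.01)]
    print(s,len(q),np.percentile(q,[2,50,98],axis=0).round(4).tolist())
E
```

```text
0.86 slopes deg [-0.   0.3] z mid 0.10220996299264347 12892
lid circle 9.42994499206543 3.5296459197998047 37.84858703613281 [-0.02725294 -0.03400356  0.09917162] [0.04556141 0.03432696 0.10498153]
1 1339 [[-0.0551, 0.0351, 0.0581], [-0.0451, 0.0492, 0.0631], [-0.036, 0.0639, 0.0649]]
-1 1326 [[-0.0558, -0.0603, 0.0606], [-0.0456, -0.0459, 0.0631], [-0.0363, -0.0315, 0.0649]]
```

View pics/w10.png

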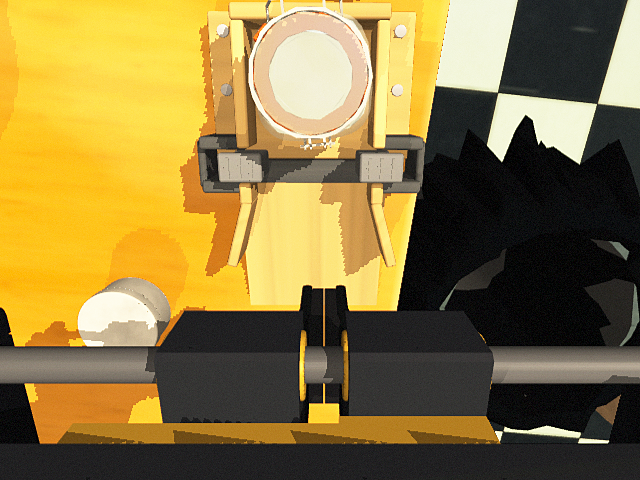

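The jar stands flat against the back wall at (310,72). Both tabs are down, at (240,167) and (380,167), and the tool is clear.

```bash
python3 -c "
from rig import robot
print(robot.hand_in())"
```

```text
the job is handed in; nothing more can be done
None
```

The wax jar stands flat against the pocket's back wall with both snap tabs pressed fully down, left then right, and the job was handed in at about 27 s; on the way in the jar leaned about 16° forward against the back wall, so I backed off until it dropped flat and pushed it home lower down.

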